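# Close up the dive-light battery dock

### The arm

A 6-joint arm with a two-finger parallel gripper is mounted at the origin on the work surface. World frame = base frame: x ahead of the robot, y to its left, z up, the work surface at z = 0. Lengths are in mm, angles in rad, forces in N, time in s.
With the tool pointing down it reaches from about 400 to 925 mm from the base axis. Payload 12.5 kg.
Tool frame: the origin (TCP) lies midway between the tips of the shut fingers; the grasp point (between the pads) lies env.grasp_offset behind it (env.grasp_offset is the distance from the TCP to the grasp point, in mm); x points along the fingers, y is the direction in which the jaws open and shut, and the axes are right-handed (so a half turn about x gives the same grasp; the last joint's range is limited). The gripper opens to 95 mm and grips with 3 to 60 N. Pads are 20 mm wide; open, the fingers measure 119 mm over their backs; the gripper's body (75 mm by 180 mm) begins 59 mm behind the grasp point.
Start: joints at [-1.45, 0.491, 1.559, -0, 1.092, -0.106], TCP at [140.56, -609.011, 176.061] pointing down, gripper open.
Joint ranges: [-3.1, 3.1], [-0.84, 2.19], [0.05, 2.79], [-1.13, 4.28], [0.06, 2.93], [-2.69, 2.69]. Speed limits (rad/s): [2.22, 2.22, 2.79, 3.14, 3.14, 3.14].

### API

Orientations are given as [roll, pitch, yaw] about the fixed x, y, z axes, in that order (R = Rz(yaw) Ry(pitch) Rx(roll)).
In Python, from cell import env gives the robot as it stands.
- The arm moves only by the tool apply_moves, never from a script. Its arguments are lists of equal length, an entry for each row: "offset": the shift along the world's x, y, z in units of 25 mm (1.0 is 25 mm), a list of three; "yaw": the turn about the world's z in units of 6 degrees (1.0 is 6 degrees); "jaw": the closure, from -1 (fully open) to 1 (shut), so that 0 is half open. A call has 1 to 20 rows; each row is the pose to reach, as a shift and turn from the pose measured when the call began; what a row does not reach only later rows make up. A row lasts 1/8 s, in which the tool goes at most 62.5 mm and 10.7 degrees, less where a joint would pass 70% of its speed; a pose out of reach is approached as far as the arm can. A call with a gripper value outside its range is refused whole. The fingers move at their own pace and stop on an object; the grip force is fixed at half the most. Time passes only in rows, so rows that repeat a pose let the fingers close. It gives the time, the measured TCP pose, the force and the opening at its end, in the units of the state.
- env.state(): the state, without advancing time (a new reading comes with each control period).
- env.read_camera(name): name is "scene" or "side" or "wrist"; returns a dict with "frame" (400x640x3 uint8, red, green, blue), "fx", "fy", "cx", "cy" (pixels), "xyz" and "rotation" of the camera in the world; the wrist camera has in their place "hand_eye" (4x4, takes a point from camera to tool coordinates, whose origin is the TCP and whose axes are the tool frame's). Camera axes: x right, y down, z forward; pixel columns grow to the right and rows downward; lengths in mm; the calibration is good to about 2 mm. The wrist camera is an equidistant fisheye: a pixel r from the principal point sees the ray r / f radians off the axis. A picture is of the moment at which its call begins: read the wrist's pose just before it. There is no depth.
- env.job_done(): hands the job in, once; it reports no verdict.
The state is a dict: "t": time; "joints": joint angles; "qvel": joint speeds; "tau": joint torques, N m; "eef_pos": TCP position; "tcp_rot": TCP orientation; "ft_force": force on the tool from outside, world axes, zero at the start; "moment": the same for the moment, N m; "opening": opening from 0.0 (shut) to 1.0 (fully open).
Only numpy, scipy, OpenCV 4.12 (cv2) and the standard library are available. Lean on these libraries where they do the work, as an engineer would, in place of code of your own. Each camera call takes 0.05 s, during which the arm holds its last target.

### The job

The dive-light battery pack has been set down loose and askew on its charging dock. Slide it back against the blue fence and along the fence until its contact end butts flush against the grey charger with no gap, and only then swing the steel keeper fully shut behind it. Keep the pack on the plate and upright, and leave everything else on the table as it is.

Things in the scene. Friction and masses are not known exactly. Their poses are not given: they have to be found in the camera images.
- dock: Charging dock screwed to the table. Origin: on the table surface, near the middle of its plate; its z is up, y runs along the dock, x across it (roughly away from the robot). In its frame (mm): aluminium plate x -105..70, y -170..200, top at z 8. Blue fence standing on the plate, x 45..69, y -155..190, top at z 38; its flat inner face is at x 45. Grey charger block, fixed, x -35..45, y 70..190, z 8..78; its flat contact face is at y 70 and looks to -y. Does not move.
- pack: Loose black battery pack with a yellow band at its rear (-y) end and brass contacts at its front (+y) end, a box 80 (x) by 100 (y) by 65 mm high, about 0.4 kg, standing on the dock plate. Origin: centre of its underside; y points out of the contact end, x towards the fence when square, z up. It starts 12 to 32 mm off the fence and 40 to 75 mm off the charger, turned up to 0.25 rad. A straight push at mid height slides it without tipping (it takes about 2 to 6 N).
- home (a point): Where the pack's origin lies when the pack is home, square against fence and charger: fixed on the dock plate's top at dock frame x 5, y 20, z 8 mm.
- keeper (a joint): Angle of the keeper about its vertical pivot, rad: 0 = fully shut (its stop; the bar then points to the dock's -x, across the rear end of the pack, 2.5 mm clear of it when it is home), grows as it swings anticlockwise seen from above; at 1.57 the bar points to the dock's -y, along the fence top. Stop at 2.05; starts between 1.6 and 1.95. It turns lightly (under 1 N at the knob) and stays where it is left. It cannot shut if the pack is not home.
- keeper_pivot (a point): Point on the keeper's pivot axis, at the bar's top surface, dock frame x 57, y -44.5, z 54 mm. The flat steel bar is 24 mm wide, 10 mm thick (z 44..54), and reaches 96 mm from the axis.
- keeper_knob (a point): Centre of the top of the red knob on the keeper: an upright cylinder 20 mm in diameter, 36 mm tall (dock frame z 54..90 mm), 80 mm from the pivot axis. It can be pushed from its side or pinched from above.
- torch: Bystander: black dive torch lying on the table, 200 mm long with its clip, 42 mm thick. Leave alone.
- spool: Bystander: black line spool with white winding, 90 mm in diameter, 42 mm high. Leave alone.
- jar: Bystander: small jar with a blue cap, 64 mm in diameter, 60 mm high. Leave alone.
- pouch: Bystander: grey zipped pouch 200 by 85 by 55 mm. Leave alone.
- cutter: Bystander: orange and yellow line cutter, 100 by 30 by 14 mm, lying on top of the charger block. Leave it there.
- float: Bystander: yellow float marker 105 by 50 by 24 mm. Leave alone.
Not all that is in view belongs to the job. What is shaped like the pack but orange or pink is not meant.

How it is judged (in metres and radians):
On the way:
1. the pack butts flush against charger and fence, square and flat on the plate, the keeper not yet shut (x of pack in the frame of dock between 0.0015 and 0.0085 m and y of pack in the frame of dock between 0.0165 and 0.0235 m and z of pack in the frame of dock below 0.012 m and angle between the y axis of pack and the y axis of dock, either way round below 0.03 rad and angle between pack's own z axis and vertical below 0.03 rad and value of joint keeper above 0.5 rad), for 0.2 s.
At the end, for the whole second after the job is handed in: The pack stands at rest flat on the plate, its contact end within 3.5 mm of the charger's face, its side within 3.5 mm of the fence, square within 0.03 rad, and the keeper is shut (within 0.1 rad of its stop) (x of pack in the frame of dock between 0.0015 and 0.0085 m and y of pack in the frame of dock between 0.0165 and 0.0235 m and z of pack in the frame of dock below 0.012 m and angle between the y axis of pack and the y axis of dock, either way round below 0.03 rad and angle between pack's own z axis and vertical below 0.03 rad and value of joint keeper below 0.1 rad and linear speed of pack below 0.01 m/s); the robot touches nothing.
It fails at once if the pack is tipped or lifted off the plate (angle between pack's own z axis and vertical above 0.3 rad or z of pack in the frame of dock above 0.03 m or z of pack in the frame of dock below -0.002 m).
It fails at once if another thing on the table is disturbed (moved more than 20 mm) (distance of any of torch, spool, jar, pouch, cutter, float from where it was at the start of the episode above 0.02 m).
It also fails if it takes over 64 s, if anything falls off the work surface, if the arm or the gripper's body presses on something with over 40 N, if the wrist force passes 120 N, or if a joint passes its speed limit or range.

## Working session

There is one attempt and no reset: what is moved stays moved. The work goes in short steps, Python scripts to look and compute and a tool call to move; the robot and the scene stay as the last step left them, time stands still between calls to the robot, and variables do not carry over. Pictures are saved under pics/ and viewed, and the job is handed in when it is done.

Besides the shell and the picture viewer there is one more tool, called after "Request:" by a JSON object that holds its "api" and its "payload", one argument or row to a line. apply_moves: Moves the arm, as the interface text tells. Its arguments: {"type":"object","properties":{"offset":{"type":"array"},"yaw":{"type":"array"},"jaw":{"type":"array"}},"required":["offset","yaw","jaw"]}

```bash
mkdir -p pics; ls; python3 - <<'E'
from cell import env
import cv2
print(env.state(), env.grasp_offset)
for n in("scene","side","wrist"):
    d=env.read_camera(n); cv2.imwrite(f"pics/{n}0.png",d["frame"][:,:,::-1])
    print(n,{k:v for k,v in d.items() if k!="frame"})
E
```

```text
pics
{'t': 0.0, 'joints': array([-1.44960266e+00,  4.91588447e-01,  1.55942899e+00, -2.96782224e-06,
        1.09166175e+00, -1.05581705e-01]), 'qvel': array([-1.25318975e-04,  9.78818220e-05, -1.71375247e-03, -1.05356591e-03,
        1.81984259e-03, -6.37407473e-04]), 'tau': array([ 2.05867771e-03, -6.12642074e+01, -2.58175349e+01,  6.92785112e-02,
        4.82733117e-02, -1.27067988e-04]), 'eef_pos': array([ 140.52317928, -608.72594386,  175.45085724]), 'tcp_rot': array([-1.67395552,  1.56970979,  1.69441387]), 'ft_force': array([1.24641639, 0.03859961, 0.42186642]), 'moment': array([-0.01151359,  0.01276396, -0.01599678]), 'opening': 1.004038867757175} 18.8
scene {'fx': 470.28990078977233, 'fy': 470.28990078977233, 'cx': 321.8816816150117, 'cy': 195.31547678803054, 'xyz': array([1018.21350201, -659.68704095,  948.32653985]), 'rotation': array([-2.38196336,  0.00588088,  0.59762538])}
side {'fx': 517.9867746296488, 'fy': 517.9867746296488, 'cx': 315.3944092784163, 'cy': 197.66632169828213, 'xyz': array([ 280.21031293, 1231.47452119, 1286.77864283]), 'rotation': array([-2.33197356,  0.00680724, -2.93456417])}
wrist {'fx': 309.70691628693146, 'fy': 309.70691628693146, 'cx': 328.2579783351771, 'cy': 196.61790819549742, 'hand_eye': array([[-1.45758050e-04, -2.82807122e-01,  9.59176788e-01,
        -2.09232164e+02],
       [ 9.99999494e-01,  9.13417386e-04,  4.21276790e-04,
        -1.30706354e+00],
       [-9.95268831e-04,  9.59176364e-01,  2.82806846e-01,
        -7.98645093e+01],
       [ 0.00000000e+00,  0.00000000e+00,  0.00000000e+00,
         1.00000000e+00]])}
```

View pics/scene0.png

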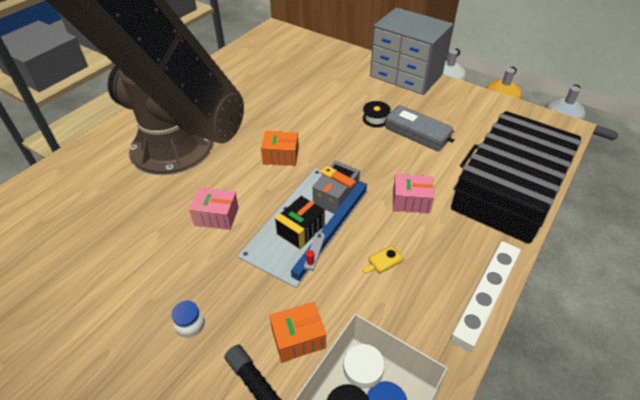

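View pics/side0.png

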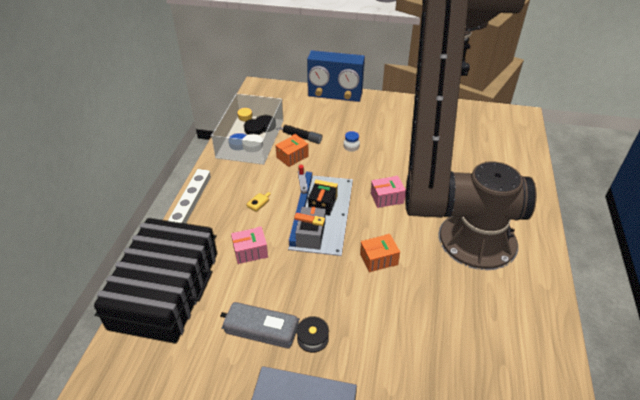

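View pics/wrist0.png

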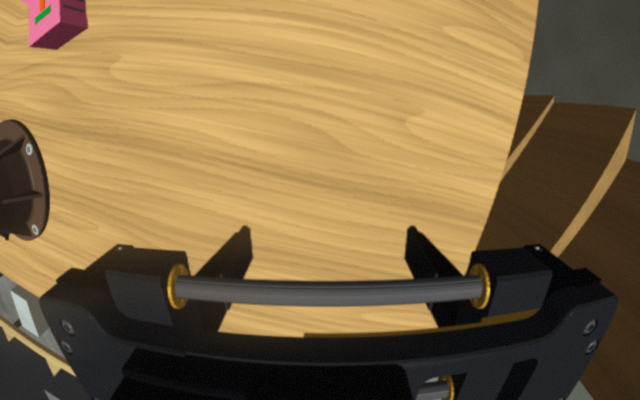

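Candidates for the pack, as scene pixels:
- Black with yellow band, on the dock: (300,222)
- Orange: (280,148) and (298,330)
- Pink: (214,208) and (413,193)

By the description it is the black one on the dock. I'll check it in a close crop.

```bash
cat > h.py <<'E'
import numpy as np, cv2
from scipy.spatial.transform import Rotation as R
def cast(d,uv,z):
    r=R.from_euler('xyz',d["rotation"]).as_matrix()
    uv=np.atleast_2d(np.asarray(uv,float))
    c=np.c_[(uv[:,0]-d["cx"])/d["fx"],(uv[:,1]-d["cy"])/d["fy"],np.ones(len(uv))]@r.T
    o=d["xyz"]; return o+c*((z-o[2])/c[:,2])[:,None]
def proj(d,p):
    r=R.from_euler('xyz',d["rotation"]).as_matrix()
    c=(np.atleast_2d(p)-d["xyz"])@r
    return np.c_[c[:,0]/c[:,2]*d["fx"]+d["cx"],c[:,1]/c[:,2]*d["fy"]+d["cy"]]
def crop(f,x0,y0,x1,y1,k,name):
    c=cv2.resize(f[y0:y1,x0:x1,::-1],None,fx=k,fy=k,interpolation=cv2.INTER_CUBIC); 
    for x in range(x0,x1,20): cv2.putText(c,str(x),((x-x0)*k,10),0,.35,(0,0,255)); cv2.line(c,((x-x0)*k,12),((x-x0)*k,18),(0,0,255))
    for y in range(y0,y1,20): cv2.putText(c,str(y),(0,(y-y0)*k+4),0,.35,(0,0,255))
    cv2.imwrite(name,c)
E
python3 - <<'E'
from h import *
f=cv2.imread("pics/scene0.png")[:,:,::-1]; crop(f,230,150,380,295,5,"pics/c1.png")
f=cv2.imread("pics/side0.png")[:,:,::-1]; crop(f,275,155,365,265,5,"pics/c2.png")
E
```

```text
(no output)
```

View pics/c1.png

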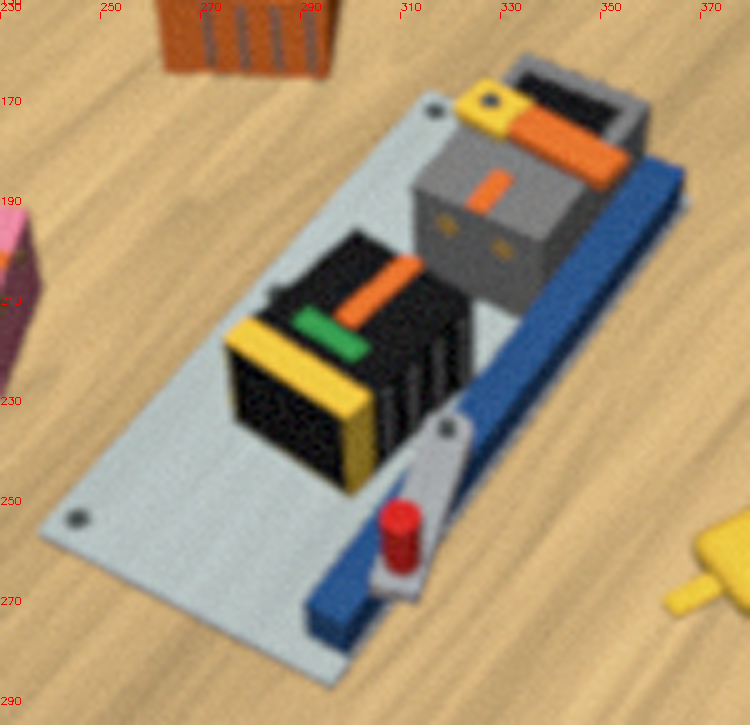

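View pics/c2.png

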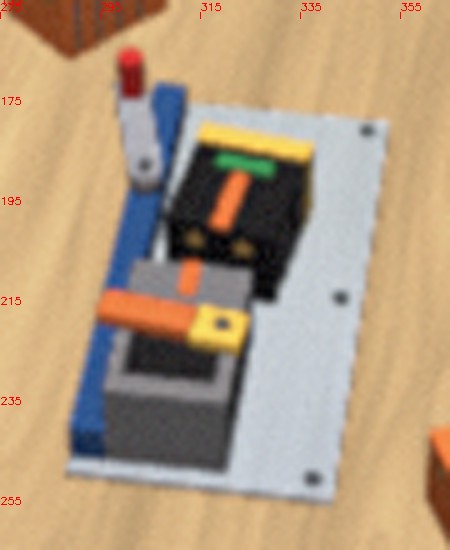

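```bash
cat > fit.py <<'E'
from h import *
def rigid(dock,world):
    a=np.array(dock,float);b=np.array(world)[:,:2]
    ac,bc=a.mean(0),b.mean(0);H=(a-ac).T@(b-bc)
    th=np.arctan2(H[0,1]-H[1,0],H[0,0]+H[1,1]);c,s=np.cos(th),np.sin(th);M=np.array([[c,-s],[s,c]])
    t=bc-M@ac;return th,t,M,b-(a@M.T+t)
E
python3 - <<'E'
from fit import *
from cell import env
S=env.read_camera("scene");D=env.read_camera("side")
o=np.array([230,150]);q=np.array([275,155])
L=[(S,(38,530),o,8,(-105,-170)),(S,(428,92),o,8,(-105,200)),(S,(333,680),o,8,(70,-170)),
(S,(307,600),o,38,(45,-155)),(S,(685,172),o,38,(69,190)),(S,(413,187),o,78,(-35,70)),(S,(541,240),o,78,(45,70)),
(D,(388,122),q,8,(-105,-170)),(D,(335,500),q,8,(-105,200)),(D,(67,470),q,8,(70,200))]
w=[cast(d,np.array(p)/5+off,z)[0] for d,p,off,z,_ in L]
th,t,M,res=rigid([l[4] for l in L],w)
print("dock",th,t);print(res.round(1))
P=[(S,(225,342),o,(-40,-50)),(S,(342,419),o,(40,-50)),(S,(357,230),o,(-40,50)),(S,(470,297),o,(40,50)),(D,(200,122),q,(40,-50)),(D,(313,143),q,(-40,-50))]
w=[cast(d,np.array(p)/5+off,73)[0] for d,p,off,_ in P]
tp,pp,_,res=rigid([l[3] for l in P],w);print("pack",tp,pp,res.round(1))
print("pack in dock",M.T@(pp-t),tp-th)
k=cast(S,np.array([[400,515]])/5+o,90)[0]
kd=M.T@(k[:2]-t)-[57,-44.5];print("knob",k,kd,np.hypot(*kd),"angle",np.arctan2(-kd[1],-kd[0]) )
k=cast(D,np.array([[130,58]])/5+q,90)[0];kd=M.T@(k[:2]-t)-[57,-44.5];print("knob side",k,np.hypot(*kd), np.arctan2(-kd[1],-kd[0]))
np.savez("dock.npz",th=th,t=t)
E
```

```text
dock 0.0590689079787523 [547.50345083 -34.03793034]
[[ 2.2 -0.4]
 [ 4.1 -4.7]
 [-1.1  1.1]
 [ 1.5  1.1]
 [ 1.1 -5. ]
 [ 4.5 -3. ]
 [ 0.2 -2.4]
 [-3.3  5.9]
 [-4.6  4. ]
 [-4.7  3.5]]
pack -0.09226418491410367 [536.01194365 -56.41241632] [[ 3.1 -1.6]
 [-0.3 -1.2]
 [ 3.2 -3.7]
 [-2.6 -2.1]
 [-0.5  5. ]
 [-2.8  3.6]]
pack in dock [-12.79233332 -21.6570674 ] -0.15133309289285596
knob [ 634.04458885 -151.86402923   90.        ] [ 22.43439264 -78.22952137] 81.38279908035786 angle 1.8500778080466795
knob side [ 629.95667441 -143.6439226    90.        ] 72.2806327513827 1.8344764259423552
```

```bash
cat >> h.py <<'E'
def dk():
    z=np.load("dock.npz");th=float(z["th"]);c,s=np.cos(th),np.sin(th);return th,z["t"],np.array([[c,-s],[s,c]])
def d2w(p):
    th,t,M=dk();return M@np.array(p,float)+t
def w2d(p):
    th,t,M=dk();return M.T@(np.array(p,float)[:2]-t)
def tool(env):
    s=env.state();r=R.from_euler('xyz',s["tcp_rot"]).as_matrix();return s,r
def wcast(d,s,uv,z):
    r=R.from_euler('xyz',s["tcp_rot"]).as_matrix();H=d["hand_eye"]
    out=[]
    for u,v in np.atleast_2d(uv):
        a=np.array([u-d["cx"],v-d["cy"]]);n=np.hypot(*a);q=n/d["fx"]
        c=np.r_[a/n*np.sin(q),np.cos(q)]
        w=r@(H[:3,:3]@c);o=r@H[:3,3]+s["eef_pos"];out.append(o+w*(z-o[2])/w[2])
    return np.array(out)
def wproj(d,s,p):
    r=R.from_euler('xyz',s["tcp_rot"]).as_matrix();H=d["hand_eye"]
    c=((np.atleast_2d(p)-s["eef_pos"])@r-H[:3,3])@H[:3,:3]
    n=np.hypot(c[:,0],c[:,1]);q=np.arctan2(n,c[:,2]);return np.c_[c[:,0]/n,c[:,1]/n]*(q*d["fx"])[:,None]+[d["cx"],d["cy"]]
E
python3 - <<'E'
from h import *
from cell import env
s,r=tool(env);print(r.round(3));th=dk()[0]
ty=r[:,1];print("tool y heading",np.arctan2(ty[1],ty[0]),"dock x heading",th)
for p in [(-105,-20),(-75,-20),(5,-120),(5,20)]: print(p,d2w(p))
E
```

```text
[[-0.     0.225 -0.974]
 [ 0.    -0.974 -0.225]
 [-1.    -0.    -0.   ]]
tool y heading -1.3439959956403862 dock x heading 0.0590689079787523
(-105, -20) [443.86726849 -60.20167836]
(-75, -20) [473.81494666 -58.43064143]
(5, -120) [ 559.57887821 -153.53347023]
(5, 20) [551.31403924 -13.77763874]
```

Request:
{"api": "apply_moves", "payload": {
  "offset": [
    [2,4,0.5],
    [4,8,1],
    [6,11,1],
    [8,14,1],
    [10,18,1],
    [12.4,22,1],
    [12.4,22,1],
    [12.4,22,1],
    [12.4,22,1],
    [12.4,22,1],
    [12.4,22,1],
    [12.4,22,1],
    [12.4,22,1],
    [12.4,22,1]
  ],
  "yaw": [0,0,-0.4,-0.8,-1.2,-1.6,-1.6,-1.6,-1.6,-1.6,-1.6,-1.6,-1.6,-1.6],
  "jaw": [0,0,0,0,0,0,0,0,0,0,0,0,0,0]
}}

```text
t: 2.0
eef_pos: [450.1, -60.0, 200.8]
tcp_rot: [-1.637, 1.57, 1.561]
ft_force: [-0.0, -0.0, 0.7]
opening: 0.498
```

```bash
python3 - <<'E'
from h import *
from cell import env
s,r=tool(env);d=env.read_camera("wrist")
np.save("pics/w1.npy",d["frame"]);cv2.imwrite("pics/w1.png",d["frame"][:,:,::-1])
print(s["t"],s["eef_pos"],np.arctan2(r[1,1],r[0,1]),s["joints"].round(2),s["ft_force"])
import pickle;pickle.dump((d,s),open("w1.pkl","wb"))
for n,p in dict(c00=(-105,-170,8),c10=(70,-170,8),c01=(-105,200,8),f0=(45,-155,38),f1=(69,190,38),g0=(-35,70,78),g1=(45,70,78),piv=(57,-44.5,54)).items():
    print(n,wproj(d,s,np.r_[d2w(p[:2]),p[2]])[0].round(0))
E
```

```text
2.0 [450.14050561 -60.04932989 200.82987753] -1.5136676815490395 [-0.28  0.22  1.92  0.    1.    1.23] [-0.01676861 -0.02980003  0.65941281]
c00 [437. 174.]
c10 [442.  47.]
c01 [177. 175.]
f0 [439.  61.]
f1 [167.  50.]
g0 [246. 124.]
g1 [245.  52.]
piv [351.  43.]
```

View pics/w1.png

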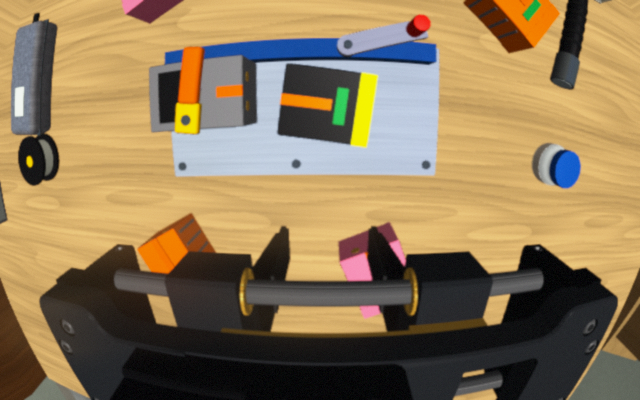

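Wrist view from above: pack at (325,105) with its yellow band on the right, charger at (210,95), knob at (419,24). Predicted dock points land within about 5 px. I'll crop and refine.

```bash
python3 - <<'E'
from h import *
f=np.load("pics/w1.npy"); crop(f,140,0,300,190,5,"pics/c3.png"); crop(f,270,0,450,190,4,"pics/c4.png")
im=cv2.imread("pics/c3.png");cv2.imwrite("pics/c3.png",im[:600])
E
```

```text
(no output)
```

View pics/c4.png

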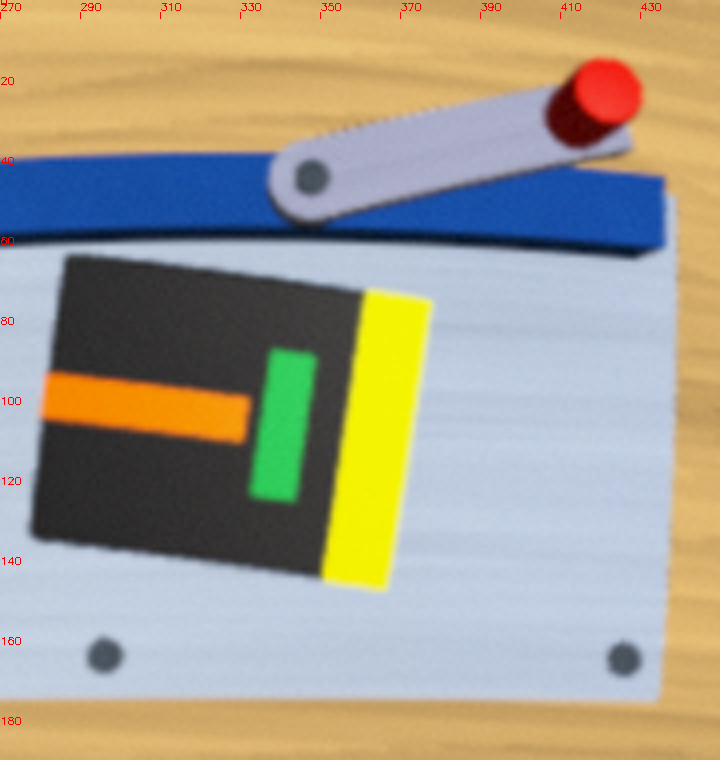

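```bash
python3 - <<'E'
from h import *
f=np.load("pics/w1.npy"); crop(f,145,30,295,190,4,"pics/c5.png")
E
```

```text
(no output)
```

View pics/c5.png

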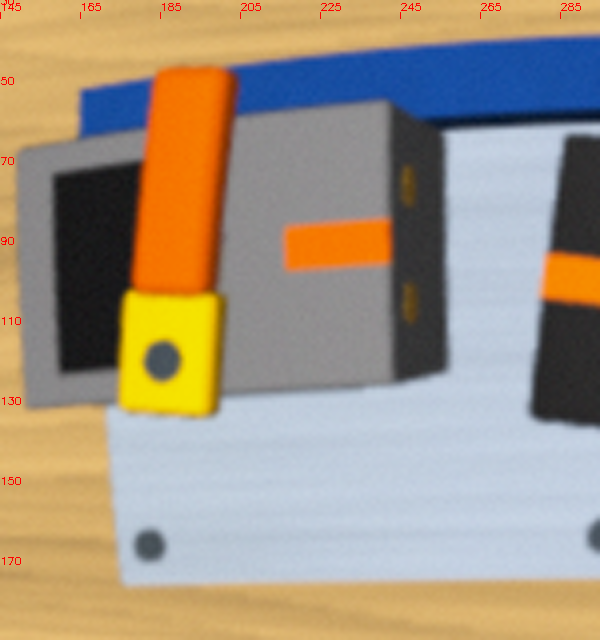

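```bash
python3 - <<'E'
from fit import *
import pickle;d,s=pickle.load(open("w1.pkl","rb"))
L=[((347.8,44.2),54,(57,-44.5)),((436.2,61.3),38,(45,-155)),((436.2,44.5),38,(69,-155)),((165,53),38,(69,190)),((242.5,55),78,(45,70)),((243.7,125.5),78,(-35,70)),((151.7,131.7),78,(-35,190)),((434.7,174.7),8,(-105,-170)),((175.7,176.2),8,(-105,200))]
w=[wcast(d,s,p,z)[0] for p,z,_ in L]
th,t,M,res=rigid([l[2] for l in L],w);print(th,t);print(res.round(1))
P=[((378,75.2),(40,-50)),((366.7,147.7),(-40,-50)),((286.7,64.2),(40,50)),((278.2,134.2),(-40,50))]
w=[wcast(d,s,p,73)[0] for p,_ in P]
tp,pp,_,res=rigid([l[1] for l in P],w);print("pack",tp,pp,res.round(1))
np.savez("dock.npz",th=th,t=t)
print("pack in dock",w2d(pp),tp-th)
k=wcast(d,s,(422.2,23),90)[0];kd=w2d(k)-[57,-44.5];print(k,np.hypot(*kd),np.arctan2(-kd[1],-kd[0]))
for x in[(-75,-24),(-40,-24),(5,-120),(5,-40)]:print(x,d2w(x))
E
```

```text
0.06006030094420672 [545.44154221 -31.22930728]
[[ 0.2  0.3]
 [ 0.6  0.7]
 [-1.6  0.3]
 [-1.5 -0.7]
 [-0.9  0.2]
 [ 0.9  0.3]
 [ 1.2 -1. ]
 [ 0.5  1.1]
 [ 0.5 -1.1]]
pack -0.0790483311837114 [533.00111061 -53.13819573] [[ 0.5  0.6]
 [-0.4  0.9]
 [-1.3 -0.5]
 [ 1.2 -1.1]]
pack in dock [-13.73306401 -21.12265808] -0.13910863212791813
[ 630.8653251  -147.16204767   90.        ] 79.2695637316354 1.842986884195025
(-75, -24) [472.01735382 -59.68784832]
(-40, -24) [506.9542461  -57.58700136]
(5, -120) [ 557.63543068 -150.71281695]
(5, -40) [552.83349478 -70.85706317]
```

Request:
{"api": "apply_moves", "payload": {
  "offset": [
    [0.48,0,-2],
    [0.48,0,-4],
    [0.48,0,-6],
    [0.48,0,-7],
    [0.48,0,-7],
    [0.48,0,-7]
  ],
  "yaw": [0,0,0,0,0,0],
  "jaw": [0,0,0,0,0,0]
}}

```text
t: 2.8
eef_pos: [462.7, -60.4, 26.8]
tcp_rot: [-3.13, 1.57, 0.068]
ft_force: [0.4, -0.3, 0.7]
opening: 0.497
```

Request:
{"api": "apply_moves", "payload": {
  "offset": [
    [0.2,0.01,0],
    [0.4,0.02,0],
    [0.6,0.035,0],
    [0.75,0.045,0],
    [0.9,0.055,0],
    [1.05,0.065,0],
    [1.2,0.07,0],
    [1.3,0.08,0],
    [1.4,0.085,0],
    [1.4,0.085,0]
  ],
  "yaw": [0,0,0,0,0,0,0,0,0,0],
  "jaw": [0,0,0,0,0,0,0,0,0,0]
}}

```text
t: 4.05
eef_pos: [497.2, -58.3, 26.7]
tcp_rot: [-0.561, 1.57, 2.638]
ft_force: [-4.0, -2.9, 2.4]
opening: 0.501
```

```bash
cat > look.py <<'E'
import sys
from h import *
from cell import env
s,r=tool(env);d=env.read_camera("wrist");n=sys.argv[1]
cv2.imwrite(f"pics/{n}.png",d["frame"][:,:,::-1])
import pickle;pickle.dump((d,s),open(n+".pkl","wb"))
print(s["t"],s["eef_pos"],"yaw-dock",np.arctan2(r[1,1],r[0,1])-dk()[0],"tcp dock",w2d(s["eef_pos"]),s["ft_force"])
E
python3 look.py w2
```

```text
4.05 [497.18731193 -58.28558335  26.74850054] yaw-dock -1.5741106070806044 tcp dock [-49.79125545 -24.11106999] [-4.03583776 -2.9052361   2.35098952]
```

View pics/w2.png

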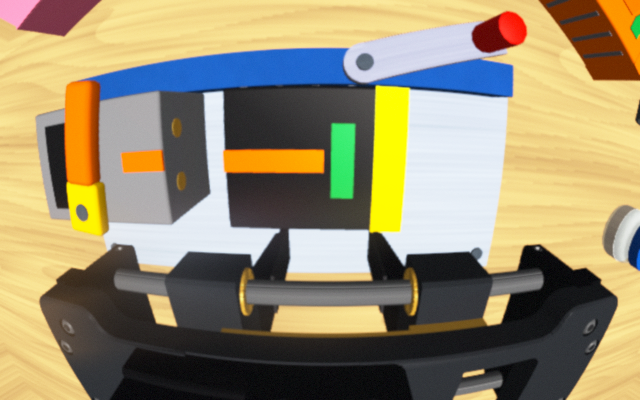

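Pack (224–408, 85–230) is now square against the fingers and nearly on the fence. I'll push a little further.

Request:
{"api": "apply_moves", "payload": {
  "offset": [
    [0.08,0.005,0],
    [0.16,0.01,0],
    [0.22,0.01,0],
    [0.22,0.01,0]
  ],
  "yaw": [0.03,0.03,0.03,0.03],
  "jaw": [0,0,0,0]
}}

```text
t: 4.6
eef_pos: [500.8, -57.7, 26.7]
tcp_rot: [-0.248, 1.566, 2.954]
ft_force: [-10.7, -2.4, 7.6]
opening: 0.501
```

Request:
{"api": "apply_moves", "payload": {
  "offset": [
    [0.05,0,0],
    [0.1,0,0],
    [0.1,0,0]
  ],
  "yaw": [0,0,0],
  "jaw": [0,0,0]
}}

```text
t: 4.97
eef_pos: [500.6, -57.5, 26.6]
tcp_rot: [-0.211, 1.561, 2.991]
ft_force: [-14.6, -3.6, 10.7]
opening: 0.499
```

```bash
python3 look.py w3;  python3 - <<'E'
from h import *
crop(cv2.imread("pics/w3.png")[:,:,::-1],190,30,430,250,3,"pics/c6.png")
E
```

```text
4.975 [500.62290656 -57.48768597  26.63125133] yaw-dock -1.5703094267252151 tcp dock [-46.31396231 -23.5208301 ] [-14.56234776  -3.61103851  10.69653189]
```

View pics/c6.png

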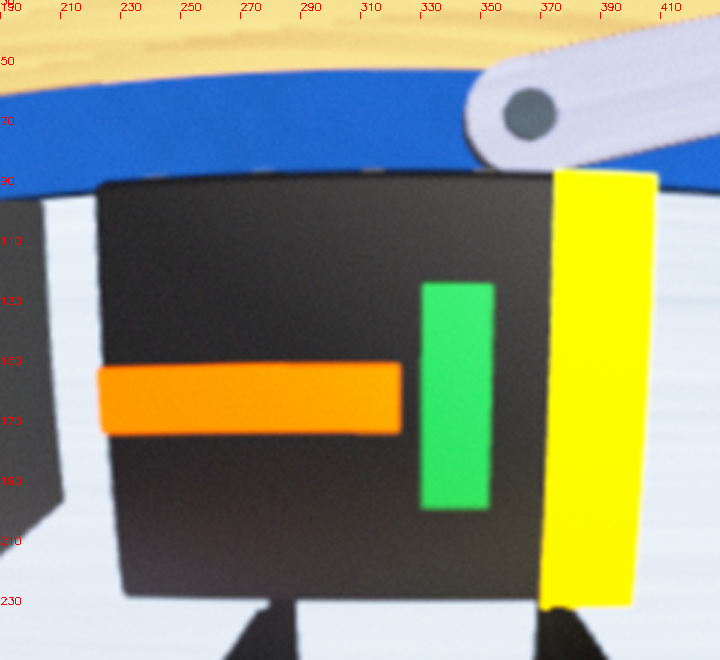

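```bash
python3 - <<'E'
from h import *
from cell import env
s,r=tool(env)
for x in[(-75,-23.5),(3,-110),(3,-41)]:print(x,d2w(x),(d2w(x)-s["eef_pos"][:2])/25)
E
```

```text
(-75, -23.5) [471.98734172 -59.18874986] [-1.14458751 -0.06784788]
(3, -110) [ 555.03879485 -140.85089613] [ 2.17747061 -3.33433373]
(3, -41) [550.89712513 -71.97530849] [ 2.01180383 -0.57931022]
```

Request:
{"api": "apply_moves", "payload": {
  "offset": [
    [-0.3,-0.02,0],
    [-0.6,-0.04,0],
    [-0.6,-0.04,2],
    [-0.6,-0.04,4],
    [-0.6,-1,4],
    [0,-2,4],
    [1,-3,4],
    [2,-3.35,4],
    [2.18,-3.35,4],
    [2.18,-3.35,4],
    [2.18,-3.35,4],
    [2.18,-3.35,4],
    [2.18,-3.35,4],
    [2.18,-3.35,4],
    [2.18,-3.35,4]
  ],
  "yaw": [0,0,0,0,1.5,3,4.5,6,7.5,9,10.5,12,13.5,15,15],
  "jaw": [0,0,0,0,0.3,0.3,0.3,0.3,0.3,0.3,0.3,0.3,0.3,0.3,0.3]
}}

```text
t: 6.9
eef_pos: [555.0, -141.2, 126.5]
tcp_rot: [-0.192, 1.561, -1.704]
ft_force: [-0.1, -0.4, 0.0]
opening: 0.349
```

```bash
python3 look.py w4
```

```text
6.9 [ 555.02946772 -141.1905524   126.52384495] yaw-dock -0.0005668037580596474 tcp dock [   2.97030209 -110.33848399] [-0.13580765 -0.36341369  0.0045867 ]
```

View pics/w4.png

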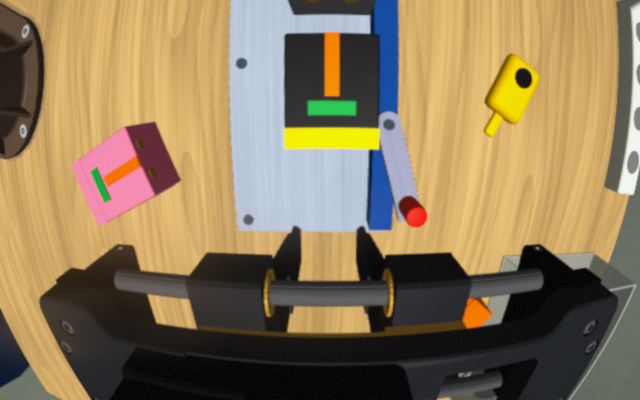

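Request:
{"api": "apply_moves", "payload": {
  "offset": [
    [0,0,-1.5],
    [0,0,-3],
    [0,0,-3.9],
    [0,0,-3.9],
    [0,0,-3.9]
  ],
  "yaw": [0,0,0,0,0],
  "jaw": [0.3,0.3,0.3,0.3,0.3]
}}

```text
t: 7.58
eef_pos: [555.5, -141.4, 29.9]
tcp_rot: [-0.082, 1.561, -1.597]
ft_force: [0.9, 0.3, 0.2]
opening: 0.356
```

Request:
{"api": "apply_moves", "payload": {
  "offset": [
    [-0.02,0.3,0],
    [-0.04,0.6,0],
    [-0.05,0.9,0],
    [-0.07,1.1,0],
    [-0.08,1.3,0],
    [-0.09,1.5,0],
    [-0.1,1.7,0],
    [-0.11,1.9,0],
    [-0.13,2.1,0],
    [-0.14,2.3,0],
    [-0.15,2.45,0],
    [-0.155,2.55,0],
    [-0.155,2.55,0]
  ],
  "yaw": [0,0,0,0,0,0,0,0,0,0,0,0,0],
  "jaw": [0.3,0.3,0.3,0.3,0.3,0.3,0.3,0.3,0.3,0.3,0.3,0.3,0.3]
}}

```text
t: 9.2
eef_pos: [551.7, -77.3, 29.9]
tcp_rot: [-0.085, 1.561, -1.6]
ft_force: [0.6, -1.8, 0.6]
opening: 0.35
```

```bash
python3 look.py w5
```

```text
9.2 [551.67317964 -77.25043914  29.91105267] yaw-dock -0.004357600816469534 tcp dock [  3.45801973 -46.31220123] [ 0.5804621  -1.75725018  0.63780734]
```

View pics/w5.png

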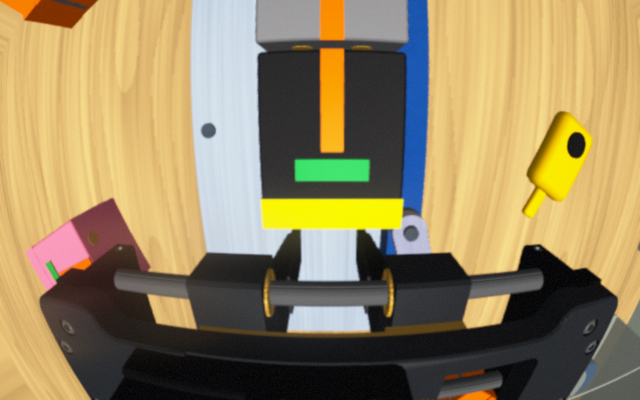

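Pack (258–408, 52–228) is square, with only a few mm left to the charger. I'll advance in small steps and watch the force.

Request:
{"api": "apply_moves", "payload": {
  "offset": [
    [0,0.08,0],
    [-0.01,0.16,0],
    [-0.01,0.2,0],
    [-0.01,0.2,0]
  ],
  "yaw": [0.04,0.04,0.04,0.04],
  "jaw": [0.3,0.3,0.3,0.3]
}}

```text
t: 9.75
eef_pos: [551.5, -73.2, 29.9]
tcp_rot: [-0.069, 1.56, -1.58]
ft_force: [-0.5, -11.5, -0.8]
opening: 0.35
```

Request:
{"api": "apply_moves", "payload": {
  "offset": [
    [0,0.06,0],
    [0,0.1,0],
    [0,0.1,0]
  ],
  "yaw": [0,0,0],
  "jaw": [0.3,0.3,0.3]
}}

```text
t: 10.12
eef_pos: [551.6, -73.0, 30.0]
tcp_rot: [-0.042, 1.557, -1.552]
ft_force: [-3.0, -21.4, -0.1]
opening: 0.352
```

```bash
python3 look.py w6;  python3 - <<'E'
from h import *
crop(cv2.imread("pics/w6.png")[:,:,::-1],230,0,450,190,3,"pics/c7.png")
E
```

```text
10.125 [551.57971704 -72.98202014  30.01421318] yaw-dock 0.0006589223154463003 tcp dock [  3.62093408 -42.0458685 ] [ -2.98560746 -21.36481796  -0.08601452]
```

View pics/c7.png

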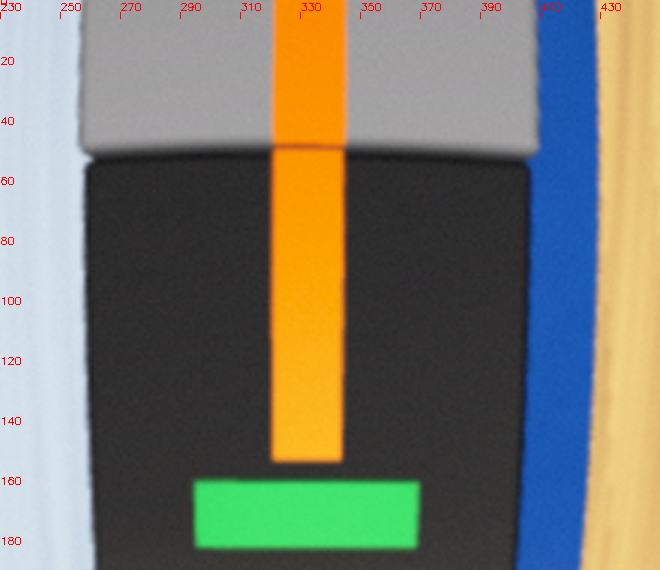

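Pack is flush: the charger/pack seam is at row 50 with no gap, and the pack edges (258–406) are centred under the charger edges (257–408). Next I'll plan the keeper sweep with shut fingers pushing the knob from its outer side.

```bash
cat > arc.py <<'E'
from h import *
def P(a,g):
    k=np.array([57-80*np.cos(a),-44.5-80*np.sin(a)]);return d2w(k-g*np.array([-np.sin(a),np.cos(a)]))
E
python3 - <<'E'
from arc import *
from cell import env
s,r=tool(env);h=np.arctan2(r[1,1],r[0,1])-dk()[0]
a=1.843;p=P(a,36);print(((p-s["eef_pos"][:2])/25).round(2),(62-s["eef_pos"][2])/25,np.degrees(a-np.pi/2-h)/6)
E
```

```text
[ 4.54 -2.53] 1.28020990666965 2.5931594200015673
```

Request:
{"api": "apply_moves", "payload": {
  "offset": [
    [0.01,-0.3,0],
    [0.02,-0.5,0],
    [0.02,-0.5,2],
    [0.02,-0.5,4],
    [0.02,-0.5,4.5],
    [2,-1.5,4.5],
    [4,-2.5,4.5],
    [4.54,-2.53,4.5],
    [4.54,-2.53,4.5],
    [4.54,-2.53,4.5]
  ],
  "yaw": [0,0,0,0,0,0.9,1.8,2.6,2.6,2.6],
  "jaw": [0.3,0.3,0.3,0.3,1,1,1,1,1,1]
}}

```text
t: 11.42
eef_pos: [664.2, -135.7, 141.9]
tcp_rot: [-0.131, 1.558, -1.37]
ft_force: [-0.4, -0.5, 0.0]
opening: 0.006
```

```bash
python3 look.py w7
```

```text
11.425 [ 664.1598029  -135.71240988  141.93198204] yaw-dock 0.2714177548642105 tcp dock [ 112.23268791 -111.42067992] [-0.35788036 -0.51891691  0.04704946]
```

View pics/w7.png

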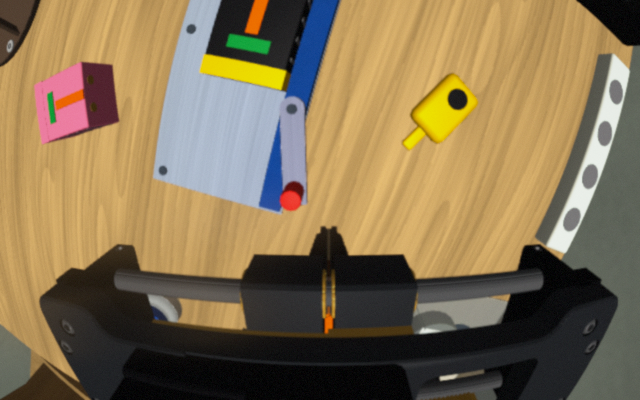

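```bash
python3 - <<'E'
from h import *
import pickle;d,s=pickle.load(open("w7.pkl","rb"))
k=w2d(wcast(d,s,(290.5,199.5),90)[0]);print("knob",k,k-[57,-44.5],np.hypot(*(k-[57,-44.5])))
hsv=cv2.cvtColor(d["frame"],cv2.COLOR_RGB2HSV);m=cv2.inRange(hsv,(25,150,120),(35,255,255));m[:, 320:]=0;m[130:]=0
c=max(cv2.findContours(m,0,2)[0],key=cv2.contourArea);b=cv2.boxPoints(cv2.minAreaRect(c));print(b.round(1).tolist())
for q in b: print(w2d(wcast(d,s,q,73)[0]).round(1))
crop(d["frame"],150,0,350,130,4,"pics/c8.png")
p=w2d(wcast(d,s,(291.5,108),54)[0]);print("pivot",p)
E
```

```text
knob [  79.80878422 -119.56541412] [ 22.80878422 -75.06541412] 78.45417155567449
[[199.39999389648438, 71.9000015258789], [203.8000030517578, 51.70000076293945], [286.70001220703125, 69.69999694824219], [282.29998779296875, 89.9000015258789]]
[-35.1 -28.6]
[-35.9  -9.1]
[ 46.  -10.3]
[ 47.  -28.9]
pivot [ 57.01371948 -43.42626213]
```

View pics/c8.png

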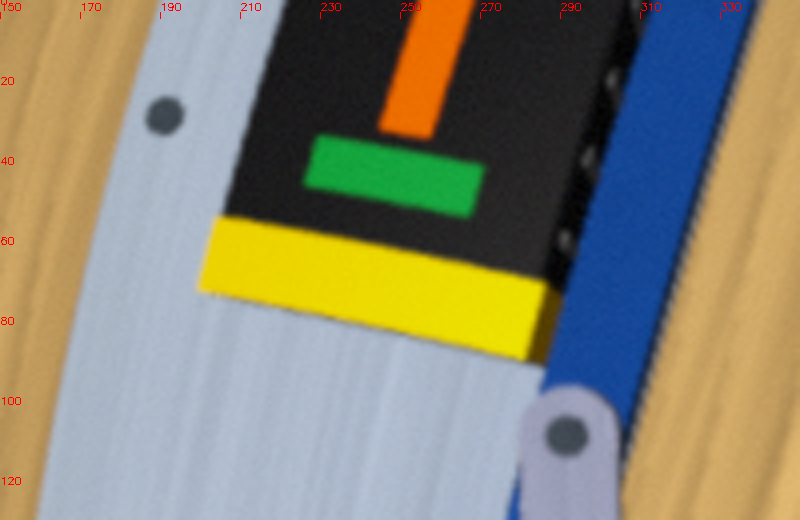

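Pack measures x −35..46 with its rear at y −29. The pivot reads 1 mm high in the same view, so the pack is home. Lowering beside the knob and computing the arc.

Request:
{"api": "apply_moves", "payload": {
  "offset": [
    [0,0,-1],
    [0,0,-2],
    [0,0,-3],
    [0,0,-3.1],
    [0,0,-3.1]
  ],
  "yaw": [0,0,0,0,0],
  "jaw": [1,1,1,1,1]
}}

```text
t: 12.1
eef_pos: [664.4, -135.7, 65.7]
tcp_rot: [-0.043, 1.557, -1.282]
ft_force: [0.0, -0.9, 1.2]
opening: 0.002
```

```bash
python3 - <<'E'
from arc import *
from cell import env
s,r=tool(env);h=np.arctan2(r[1,1],r[0,1])-dk()[0];print(s["eef_pos"],h,w2d(s["eef_pos"]),s["ft_force"])
for i,a in enumerate(np.r_[1.843,np.arange(1.75,-.01,-.0875)]):
    p=P(a,22);o=(p-s["eef_pos"][:2])/25;print(round(a,3),o.round(2).tolist(),round(np.degrees(a-np.pi/2-h)/6,2))
E
```

```text
[ 664.36496795 -135.70983906   65.71459121] 0.271326993807774 [ 112.43763734 -111.43042861] [ 0.04036941 -0.87095367  1.2090822 ]
1.843 [-0.5, -0.2] 0.01
1.75 [-0.76, -0.36] -0.88
1.662 [-1.02, -0.49] -1.72
1.575 [-1.29, -0.6] -2.55
1.488 [-1.57, -0.68] -3.39
1.4 [-1.85, -0.74] -4.22
1.313 [-2.14, -0.77] -5.06
1.225 [-2.43, -0.78] -5.89
1.138 [-2.72, -0.76] -6.73
1.05 [-3.01, -0.72] -7.56
0.963 [-3.29, -0.65] -8.4
0.875 [-3.57, -0.56] -9.24
0.788 [-3.83, -0.44] -10.07
0.7 [-4.09, -0.3] -10.91
0.613 [-4.33, -0.14] -11.74
0.525 [-4.56, 0.04] -12.58
0.438 [-4.77, 0.24] -13.41
0.35 [-4.96, 0.46] -14.25
0.263 [-5.13, 0.69] -15.08
0.175 [-5.28, 0.94] -15.92
0.088 [-5.41, 1.2] -16.76
0.0 [-5.52, 1.47] -17.59
```

Request:
{"api": "apply_moves", "payload": {
  "offset": [
    [-0.25,-0.1,0],
    [-0.5,-0.2,0],
    [-0.76,-0.36,0],
    [-1.02,-0.49,0],
    [-1.29,-0.6,0],
    [-1.57,-0.68,0],
    [-1.85,-0.74,0],
    [-2.14,-0.77,0],
    [-2.43,-0.78,0],
    [-2.72,-0.76,0],
    [-3.01,-0.72,0],
    [-3.29,-0.65,0],
    [-3.57,-0.56,0],
    [-3.83,-0.44,0],
    [-4.09,-0.3,0],
    [-4.33,-0.14,0],
    [-4.56,0.04,0],
    [-4.77,0.24,0],
    [-4.77,0.24,0]
  ],
  "yaw": [0,0,-0.9,-1.7,-2.55,-3.4,-4.2,-5.05,-5.9,-6.7,-7.55,-8.4,-9.25,-10.05,-10.9,-11.75,-12.6,-13.4,-13.4],
  "jaw": [1,1,1,1,1,1,1,1,1,1,1,1,1,1,1,1,1,1,1]
}}

```text
t: 14.48
eef_pos: [544.8, -129.7, 66.2]
tcp_rot: [-0.019, 1.558, -2.661]
ft_force: [0.3, 0.1, -0.4]
opening: 0.004
```

```bash
python3 look.py w8;python3 - <<'E'
from arc import *
from cell import env
s,r=tool(env);h=np.arctan2(r[1,1],r[0,1])-dk()[0]
for a in (.4,.3,.2,.1,0.05,0,-.03):
    p=P(a,22);o=(p-s["eef_pos"][:2])/25;print(round(a,3),o.round(2).tolist(),round(np.degrees(a-np.pi/2-h)/6,2))
E
```

```text
14.475 [ 544.76727207 -129.68418982   66.21993571] yaw-dock -1.1313179207078505 tcp dock [ -6.58272983 -98.23688821] [ 0.2716292   0.12105401 -0.36995463]
0.4 [-0.08, 0.1] -0.39
0.3 [-0.29, 0.35] -1.34
0.2 [-0.47, 0.63] -2.3
0.1 [-0.62, 0.93] -3.25
0.05 [-0.69, 1.08] -3.73
0 [-0.75, 1.23] -4.21
-0.03 [-0.78, 1.33] -4.5
```

View pics/w8.png

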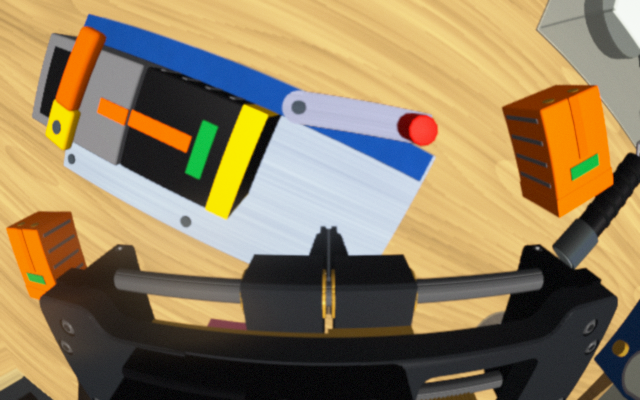

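```bash
python3 - <<'E'
from h import *
import pickle;d,s=pickle.load(open("w8.pkl","rb"))
for p,z in (((418,129.5),90),((297,106),54),((418,129.5),60)):
    k=w2d(wcast(d,s,p,z)[0]);q=k-[57,-44.5];print(k,np.hypot(*q),np.arctan2(-q[1],-q[0]))
from cell import env
for n in("scene","side"):
    f=env.read_camera(n)["frame"]
    if n=="scene": crop(f,230,150,390,295,5,"pics/s8.png")
    else: crop(f,255,130,375,265,4,"pics/d8.png")
E
```

```text
[  78.40825246 -117.33036687] 75.91163028456367 1.8566905062419854
[ 57.31586166 -42.51076324] 2.0141577566375735 -1.7282670368923196
[  80.10134999 -126.35410847] 85.05155757095004 1.8458679175013875
```

View pics/s8.png

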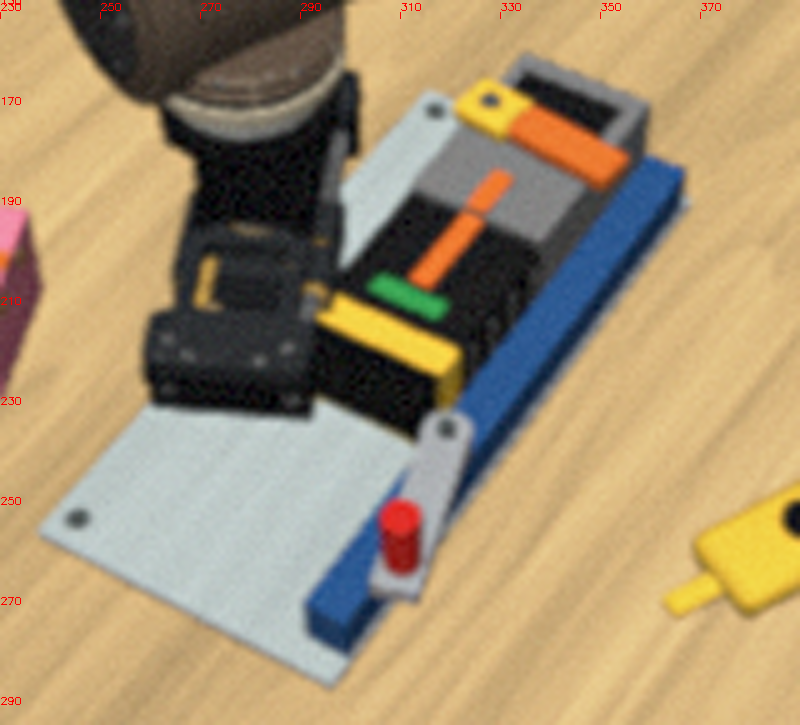

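View pics/d8.png

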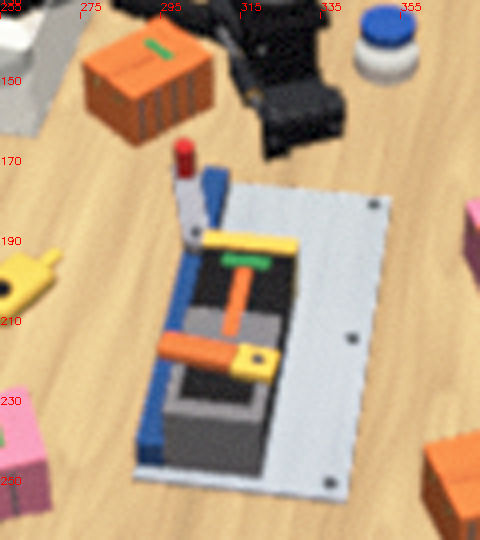

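```bash
python3 - <<'E'
from h import *
from cell import env
s,r=tool(env);print(s["eef_pos"],s["joints"].round(3))
T=s["eef_pos"];pts=np.array([T,T-r[:,0]*78,T-r[:,0]*140])
out=[]
for n in("scene","side"):
    d=env.read_camera(n);print(n,proj(d,pts).round(0).tolist());f=d["frame"].copy()
    for u,v in proj(d,pts): cv2.circle(f,(int(u),int(v)),2,(0,255,0),-1)
    out.append(f)
cv2.imwrite("pics/b8.png",cv2.resize(np.vstack([out[0][100:320,150:450],out[1][60:280,200:500]])[:,:,::-1],None,fx=1.3,fy=1.3))
d=env.read_camera("wrist");print(wproj(d,s,pts[:1]))
E
```

```text
[ 545.28690671 -129.96857666   65.97595913] [-0.346  0.541  1.823 -0.014  0.786  0.734]
scene [[285.0, 236.0], [284.0, 215.0], [282.0, 196.0]]
side [[323.0, 177.0], [323.0, 160.0], [323.0, 146.0]]
[[329.862939   221.18315115]]
```

View pics/b8.png

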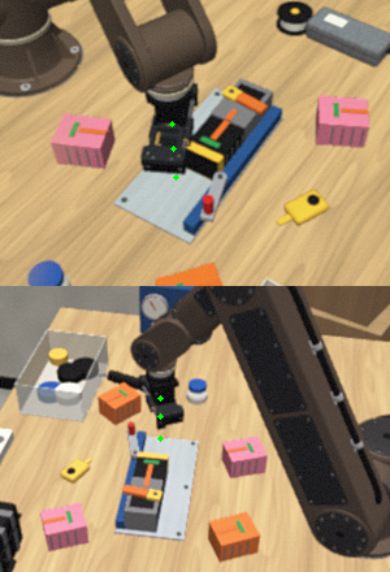

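The knob has not moved (still about 1.85 rad in every view) and there was no force, so the sweep missed it. The pack is still home. I'll go back over the top and approach in small steps to see why.

Request:
{"api": "apply_moves", "payload": {
  "offset": [
    [0,0,1.5],
    [0,0,3],
    [1,0,3],
    [2,0,3],
    [3,-0.1,3],
    [4,-0.2,3],
    [4.77,-0.24,3],
    [4.77,-0.24,3],
    [4.77,-0.24,3],
    [4.77,-0.24,1.5],
    [4.77,-0.24,0],
    [4.77,-0.24,-0.1],
    [4.77,-0.24,-0.1]
  ],
  "yaw": [0,1.5,3,4.5,6,7.5,9,11,13.4,13.4,13.4,13.4,13.4],
  "jaw": [1,1,1,1,1,1,1,1,1,1,1,1,1]
}}

```text
t: 16.4
eef_pos: [665.1, -136.1, 64.2]
tcp_rot: [0.021, 1.557, -1.218]
ft_force: [-0.2, -0.3, 0.3]
opening: 0.007
```

```bash
python3 look.py w9; python3 - <<'E'
from h import *
from cell import env
s,r=tool(env)
f=env.read_camera("scene");T=s["eef_pos"];print(proj(f,[T,T-r[:,0]*78]).round(0).tolist())
crop(f["frame"],250,170,400,290,5,"pics/s9.png")
E
```

```text
16.4 [ 665.05044797 -136.08805189   64.24630773] yaw-dock 0.2721089938736047 tcp dock [ 113.09917947 -111.84910488] [-0.1821155  -0.27813764  0.30250112]
[[325.0, 261.0], [325.0, 240.0]]
```

View pics/w9.png

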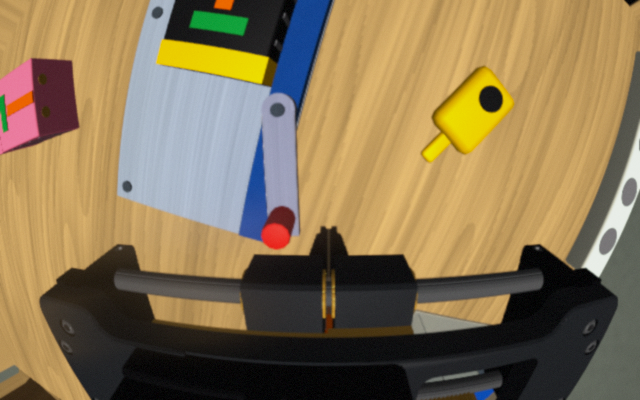

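View pics/s9.png

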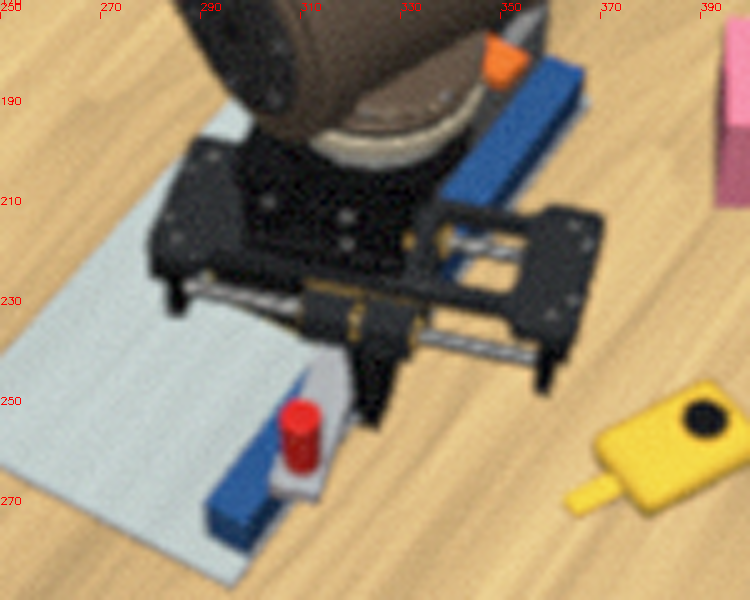

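Request:
{"api": "apply_moves", "payload": {
  "offset": [
    [-0.3,-0.1,0],
    [-0.6,-0.2,0],
    [-0.8,-0.28,0],
    [-0.95,-0.33,0],
    [-0.95,-0.33,0]
  ],
  "yaw": [0,0,0,0,0],
  "jaw": [1,1,1,1,1]
}}

```text
t: 17.12
eef_pos: [641.4, -144.5, 65.0]
tcp_rot: [0.097, 1.556, -1.142]
ft_force: [0.6, 0.2, 0.3]
opening: 0.006
```

```bash
python3 look.py w10; python3 - <<'E'
from h import *
from cell import env
crop(cv2.imread("pics/w10.png")[:,:,::-1],200,80,400,280,3,"pics/c10.png")
f=env.read_camera("scene")
crop(f["frame"],270,200,370,290,6,"pics/s10.png")
E
```

```text
17.125 [ 641.38059668 -144.5169046    65.01514654] yaw-dock 0.27185225432562427 tcp dock [  88.96607163 -118.84199585] [0.56189183 0.22904514 0.30056352]
```

View pics/c10.png

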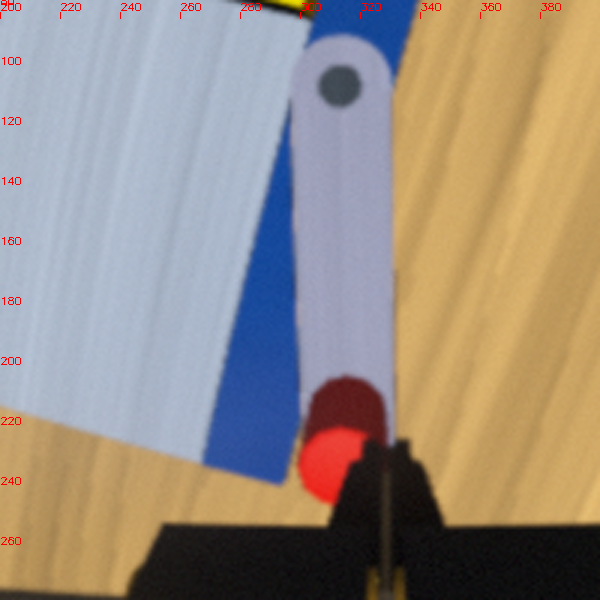

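View pics/s10.png

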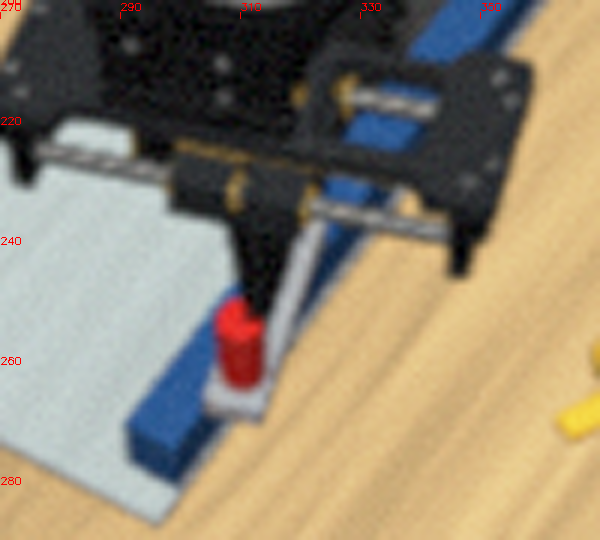

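```bash
python3 - <<'E'
from h import *
import pickle;d,s=pickle.load(open("w10.pkl","rb"))
r=R.from_euler('xyz',s["tcp_rot"]).as_matrix()
for x in(0,-10,-20,-30,-40):
    print(x,[ (z,wproj(d,s,s["eef_pos"]+r@np.array([x,0,z]))[0].round(0).tolist()) for z in(-10,0,10)], (wproj(d,s,s["eef_pos"]+r@np.array([x,12,0]))-wproj(d,s,s["eef_pos"]+r@np.array([x,-12,0])))[0,0])
for z in(54,66,90): print("knob",z,wproj(d,s,np.r_[d2w((78.5,-121.5)),z]).round(0))
S=pickle.load(open("w9.pkl","rb"))[1]
from cell import env
f=env.read_camera("scene");r=R.from_euler('xyz',S["tcp_rot"]).as_matrix()
for x in(0,-10,-20,-30):print(proj(f,S["eef_pos"]+r@np.array([x,0,0])).round(0))
for z in(54,66,90): print("knob",z,proj(f,np.r_[d2w((78.5,-121.5)),z]).round(0))
E
```

```text
0 [(-10, [328.0, 209.0]), (0, [328.0, 222.0]), (10, [328.0, 235.0])] 33.13124707837375
-10 [(-10, [328.0, 214.0]), (0, [328.0, 228.0]), (10, [328.0, 241.0])] 34.577758339777404
-20 [(-10, [328.0, 219.0]), (0, [328.0, 233.0]), (10, [328.0, 247.0])] 36.14847323380468
-30 [(-10, [328.0, 225.0]), (0, [328.0, 240.0]), (10, [328.0, 254.0])] 37.85883812049428
-40 [(-10, [328.0, 231.0]), (0, [328.0, 246.0]), (10, [328.0, 261.0])] 39.726682348995666
knob 54 [[314. 217.]]
knob 66 [[313. 223.]]
knob 90 [[311. 236.]]
[[325. 261.]]
[[325. 259.]]
[[325. 256.]]
[[325. 253.]]
knob 54 [[310. 261.]]
knob 66 [[310. 257.]]
knob 90 [[310. 251.]]
```

The shut fingertips appear about 30 mm higher than the TCP: upper edge at row 227 where 209 was predicted, and the scene view agrees. So they passed just over the 90 mm knob. I'll back off, go lower and sweep again.

Request:
{"api": "apply_moves", "payload": {
  "offset": [
    [0.5,0.17,0],
    [0.95,0.33,0],
    [0.95,0.33,-0.5],
    [0.95,0.33,-0.95],
    [0.95,0.33,-0.95],
    [0.6,0.2,-0.95],
    [0.4,0.13,-0.95],
    [0.2,0.07,-0.95],
    [0,0,-0.95],
    [0,0,-0.95]
  ],
  "yaw": [0,0,0,0,0,0,0,0,0,0],
  "jaw": [1,1,1,1,1,1,1,1,1,1]
}}

```text
t: 18.52
eef_pos: [641.5, -144.6, 41.4]
tcp_rot: [0.107, 1.556, -1.132]
ft_force: [-0.3, 0.7, 0.3]
opening: 0.007
```

```bash
python3 look.py w11; python3 - <<'E'
from h import *
from cell import env
f=env.read_camera("scene")
crop(f["frame"],270,200,370,290,6,"pics/s11.png")
E
```

```text
18.525 [ 641.45617711 -144.57901981   41.40952489] yaw-dock 0.271809467240239 tcp dock [  89.03778736 -118.90853572] [-0.27768937  0.74843234  0.2776137 ]
```

View pics/w11.png

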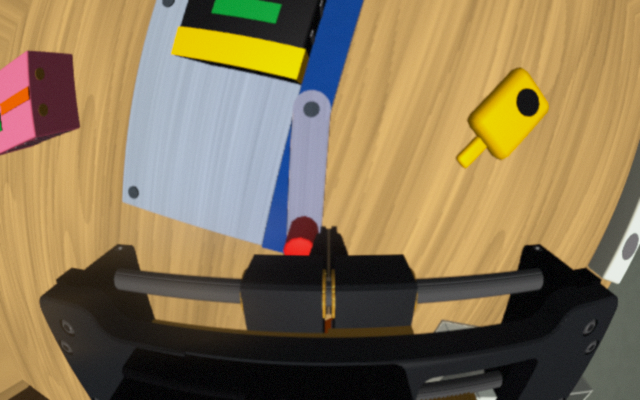

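View pics/s11.png

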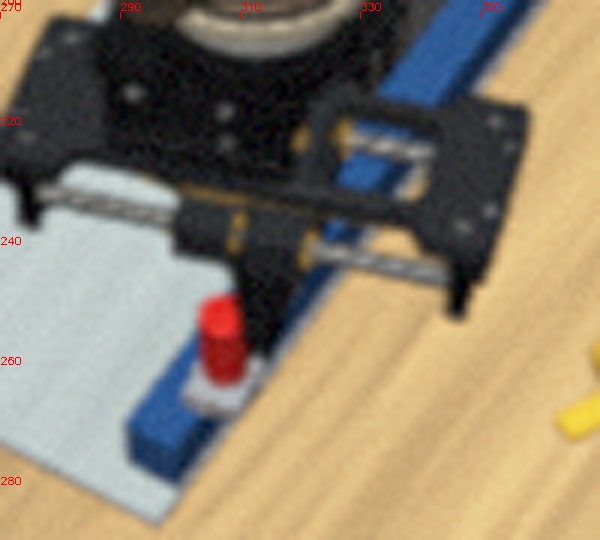

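Contact now: the knob moved to scene (306,255). Computing the arc from here.

```bash
python3 - <<'E'
from arc import *
from cell import env
s,r=tool(env);h=np.arctan2(r[1,1],r[0,1])-dk()[0]
for a in np.arange(1.70,.3,-.085):
    p=P(a,18);o=(p-s["eef_pos"][:2])/25;print(round(a,3),o.round(2).tolist(),round(np.degrees(a-np.pi/2-h)/6,2))
E
```

```text
1.7 [-0.16, -0.12] -1.36
1.615 [-0.42, -0.22] -2.18
1.53 [-0.69, -0.3] -2.99
1.445 [-0.96, -0.36] -3.8
1.36 [-1.24, -0.39] -4.61
1.275 [-1.51, -0.4] -5.42
1.19 [-1.79, -0.38] -6.23
1.105 [-2.07, -0.34] -7.05
1.02 [-2.34, -0.28] -7.86
0.935 [-2.61, -0.19] -8.67
0.85 [-2.86, -0.08] -9.48
0.765 [-3.11, 0.04] -10.29
0.68 [-3.34, 0.19] -11.1
0.595 [-3.57, 0.36] -11.92
0.51 [-3.77, 0.55] -12.73
0.425 [-3.96, 0.75] -13.54
0.34 [-4.13, 0.97] -14.35
```

Request:
{"api": "apply_moves", "payload": {
  "offset": [
    [-0.16,-0.12,0],
    [-0.42,-0.22,0],
    [-0.69,-0.3,0],
    [-0.96,-0.36,0],
    [-1.24,-0.39,0],
    [-1.51,-0.4,0],
    [-1.79,-0.38,0],
    [-2.07,-0.34,0],
    [-2.34,-0.28,0],
    [-2.61,-0.19,0],
    [-2.86,-0.08,0],
    [-3.11,0.04,0],
    [-3.34,0.19,0],
    [-3.57,0.36,0],
    [-3.77,0.55,0],
    [-3.77,0.55,0]
  ],
  "yaw": [-1,-2.1,-3,-3.8,-4.6,-5.4,-6.25,-7.05,-7.85,-8.65,-9.5,-10.3,-11.1,-11.9,-12.7,-12.7],
  "jaw": [1,1,1,1,1,1,1,1,1,1,1,1,1,1,1,1]
}}

```text
t: 20.62
eef_pos: [547.4, -130.3, 41.3]
tcp_rot: [0.092, 1.556, -2.476]
ft_force: [0.1, 0.3, 0.1]
opening: 0.004
```

```bash
python3 look.py w12; python3 - <<'E'
from arc import *
from cell import env
s,r=tool(env);h=np.arctan2(r[1,1],r[0,1])-dk()[0]
for a in (.4,.3,.2,.1,0.05,0,-.03,-.06):
    p=P(a,18);o=(p-s["eef_pos"][:2])/25;print(round(a,3),o.round(2).tolist(),round(np.degrees(a-np.pi/2-h)/6,2))
E
```

```text
20.625 [ 547.41881507 -130.31510119   41.27647667] yaw-dock -1.0569092222356224 tcp dock [ -3.97383771 -99.02581873] [0.09333038 0.32391908 0.14224174]
0.4 [-0.25, 0.27] -1.1
0.3 [-0.44, 0.53] -2.05
0.2 [-0.61, 0.81] -3.01
0.1 [-0.75, 1.11] -3.96
0.05 [-0.8, 1.26] -4.44
0 [-0.85, 1.42] -4.92
-0.03 [-0.88, 1.52] -5.2
-0.06 [-0.9, 1.61] -5.49
```

View pics/w12.png

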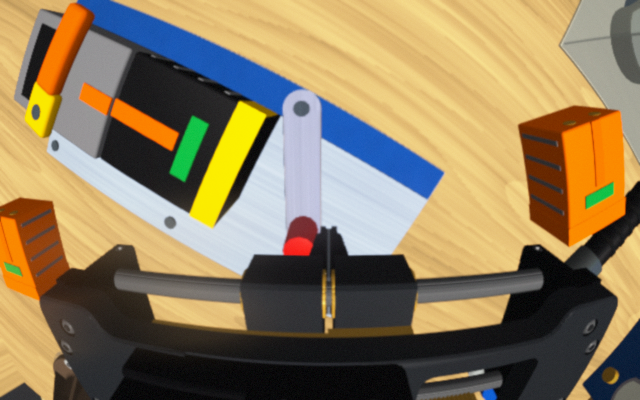

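The keeper is following: knob at (299,240), bar vertical in the image. Pack is still home. Finishing the arc to about 0.1 rad.

Request:
{"api": "apply_moves", "payload": {
  "offset": [
    [-0.25,0.27,0],
    [-0.44,0.53,0],
    [-0.61,0.81,0],
    [-0.75,1.11,0],
    [-0.8,1.26,0],
    [-0.8,1.26,0]
  ],
  "yaw": [-1.1,-2.05,-3,-3.95,-4.45,-4.45],
  "jaw": [1,1,1,1,1,1]
}}

```text
t: 21.42
eef_pos: [527.8, -99.0, 41.3]
tcp_rot: [0.103, 1.556, -2.928]
ft_force: [-0.6, -0.4, 0.2]
opening: 0.004
```

```bash
python3 look.py w13
```

```text
21.425 [527.81501899 -99.02727868  41.25555449] yaw-dock -1.519646211427621 tcp dock [-21.66426014 -66.61770845] [-0.59522538 -0.38686424  0.19035747]
```

View pics/w13.png

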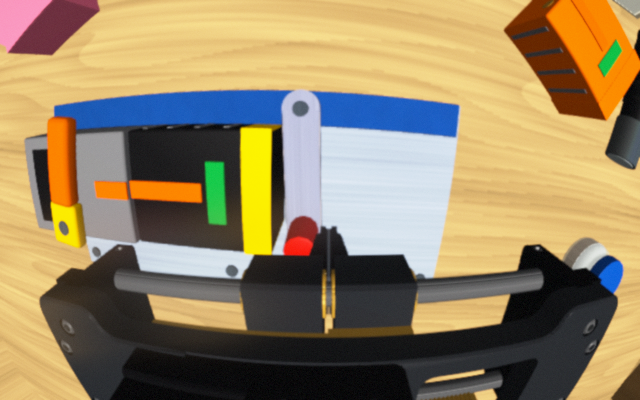

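Request:
{"api": "apply_moves", "payload": {
  "offset": [
    [-0.01,0.1,0],
    [-0.02,0.2,0],
    [-0.02,0.28,0],
    [-0.02,0.28,0]
  ],
  "yaw": [-0.2,-0.3,-0.4,-0.4],
  "jaw": [1,1,1,1]
}}

```text
t: 21.98
eef_pos: [527.4, -92.7, 41.4]
tcp_rot: [0.173, 1.556, -2.899]
ft_force: [-2.5, -6.7, 1.6]
opening: 0.003
```

Request:
{"api": "apply_moves", "payload": {
  "offset": [
    [0,0.05,0],
    [0,0.08,0],
    [0,0.08,0]
  ],
  "yaw": [0,0,0],
  "jaw": [1,1,1]
}}

```text
t: 22.35
eef_pos: [527.7, -92.0, 41.7]
tcp_rot: [0.309, 1.556, -2.762]
ft_force: [-2.0, -11.5, 2.7]
opening: 0.006
```

Request:
{"api": "apply_moves", "payload": {
  "offset": [
    [0.02,-0.4,0],
    [0.04,-0.8,0],
    [0.04,-0.8,2],
    [0.04,-0.8,4],
    [-2,-0.8,6],
    [-3,-0.8,6.5],
    [-3,-0.8,6.5],
    [-3,-0.8,6.5]
  ],
  "yaw": [0,0,0,0,0,0,0,0],
  "jaw": [1,1,1,1,1,1,1,1]
}}

```text
t: 23.35
eef_pos: [453.2, -112.3, 203.9]
tcp_rot: [0.308, 1.556, -2.763]
ft_force: [0.5, 0.1, -0.2]
opening: 0.004
```

```bash
python3 look.py w14; python3 - <<'E'
from h import *
crop(cv2.imread("pics/w14.png")[:,:,::-1],180,0,430,190,3,"pics/c14.png")
E
```

```text
23.35 [ 453.19672612 -112.28206002  203.87924505] yaw-dock -1.5607031722847384 tcp dock [-96.94361806 -75.36968715] [ 0.54359807  0.07206953 -0.22212644]
```

View pics/w14.png

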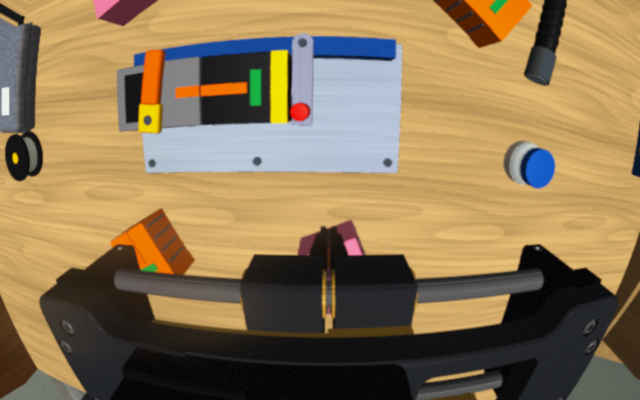

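View pics/c14.png

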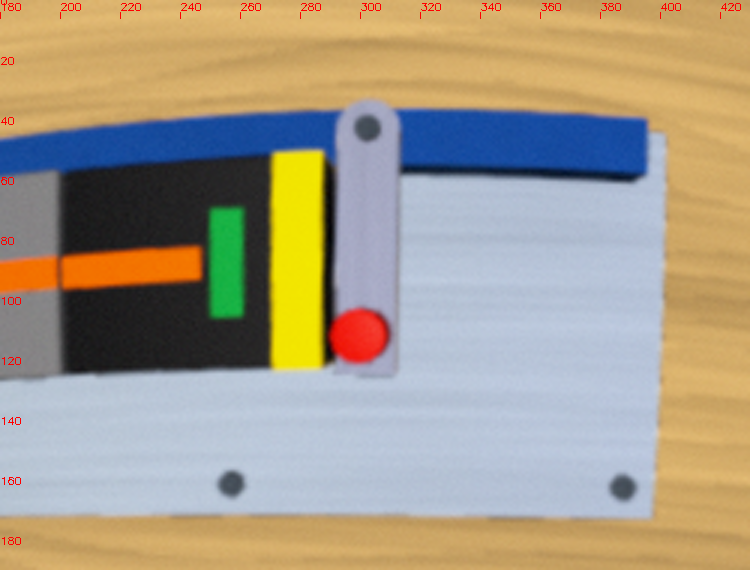

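```bash
python3 - <<'E'
from fit import *
import pickle;d,s=pickle.load(open("w14.pkl","rb"))
W=lambda p,z:w2d(wcast(d,s,p,z)[0])
k=W((299.5,111.7),90);v=W((302.3,42.5),54);print("knob",k,"pivot",v,"angle",np.arctan2(-(k-v)[1],-(k-v)[0]))
e=W((304.7,125),54)-v; print("bar end mid",e,np.arctan2(-e[1],-e[0]))
P=[((287.5,50),(40,-50)),((287,122.5),(-40,-50)),((201.5,57),(40,50)),((201.5,124.3),(-40,50))]
w=[np.r_[W(p,73),0] for p,_ in P];print(rigid([q[1] for q in P],w))
print("charger",W((199,56.8),78),W((199.5,125),78))
from cell import env
for n in("scene","side"):
    cv2.imwrite(f"pics/{n}9.png",env.read_camera(n)["frame"][:,:,::-1])
E
```

```text
knob [-22.96190677 -44.30334065] pivot [ 57.14467901 -43.78024038] angle 0.00652996040110914
bar end mid [-96.51955927  -3.3828182 ] 0.03503366715496842
(np.float64(-0.004606158785933903), array([ 5.03712745, 20.66837426]), array([[ 0.99998939,  0.00460614],
       [-0.00460614,  0.99998939]]), array([[ 0.38133232,  0.11860283],
       [ 0.0069957 ,  0.06633644],
       [-1.0826053 , -0.59971783],
       [ 0.69427728,  0.41477856]]))
charger [43.89341306 70.90158459] [-34.41999264  71.71362856]
```

View pics/scene9.png

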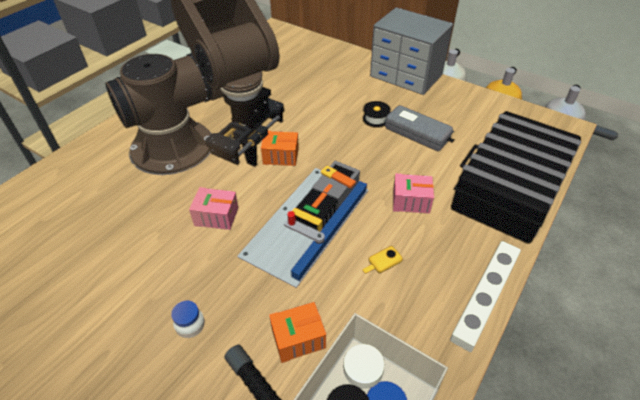

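View pics/side9.png

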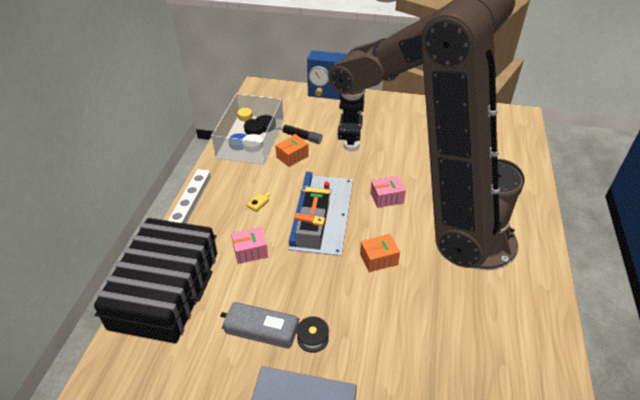

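Pack reads (5.0, 20.7) mm at −0.005 rad, the keeper at about 0.01 rad, the bystanders are where they were, and the arm is clear. Handing in.

```bash
python3 -c "
from cell import env
print(env.job_done())"
```

```text
the job is handed in; nothing more can be done
None
```

The pack is home against the fence and the charger, the keeper is shut behind it, and I handed the job in at about 23.5 s of the 64 s allowed. No verdict is reported back, so this rests on my own checks.

**What I did:** I pushed the pack square onto the blue fence with half-open fingers (about 15 N at the fence). I then slid it along the fence until it butted on the charger (about 21 N). Only after that did I swing the keeper to its stop by pushing the knob from its side with shut fingers (about 11 N).

**Last checks:**

| Item | Measured | Target |
|---|---|---|
| Pack position in the dock frame | (5.0, 20.7) mm | (5, 20) mm |
| Pack angle to the dock | −0.005 rad | within 0.03 rad |
| Keeper angle, from the knob | 0.007 rad | below 0.1 rad |
| Keeper angle, from the bar end | 0.035 rad | below 0.1 rad |

The bystanders look unmoved in both outside cameras, and the arm was clear at hand-in with about 0.5 N on the wrist.

**What failed or disagreed:**
- **Missed first sweep:** the first keeper sweep passed over the knob without touching it. The shut fingertips appear to sit about 30 mm higher than the stated TCP. I saw this in the images, lowered the tool 24 mm and repeated the sweep.
- **Camera disagreement:** the scene and side cameras differed by several millimetres, up to about 8 mm on the knob. I used the wrist-camera fit instead, which had residuals of 1 to 2 mm.

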